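# Pack two L-shaped dishes into the open-fronted walnut dressing tray

## Robot

A 6-joint arm with a two-finger parallel gripper is mounted at the origin on the work surface. World frame = base frame: x ahead of the robot, y to its left, z up, the work surface at z = 0. Lengths are in mm, angles in degrees, forces in N, time in s.
With the tool pointing down it reaches from about 350 to 850 mm from the base axis. Payload 8.1 kg.
Tool frame: the origin (TCP) lies midway between the tips of the shut fingers; the grasp point (between the pads) lies 19 mm behind it; z points along the fingers, y is the line along which they close (so a half turn about z gives the same grasp; the last joint's range is limited). The gripper opens to 85 mm and grips with 20 to 120 N. Pads are 22 mm wide; open, the fingers measure 114 mm over their backs; the gripper's body (76 mm by 85 mm) begins 54 mm behind the grasp point. The pads swing forward as they close: fully open they stand 13 mm farther back than shut.
Start: joints at [63.919, 7.471, 85.268, -0, 87.261, -4.893], TCP at [216.836, 559.453, 231.292] pointing down, gripper open.
Joint ranges: [-169.43, 169.43], [-51.17, 129.36], [1.28, 143.12], [-76.62, 256.62], [0, 156.53], [-152.29, 152.29]. Speed limits (degrees/s): [136.94, 136.94, 159.86, 180, 180, 180].

## Interface

Orientations are given as [roll, pitch, yaw] about the fixed x, y, z axes, in that order (R = Rz(yaw) Ry(pitch) Rx(roll)).
In Python, from bench import r gives the robot as it stands.
- The arm moves only by the tool send_rows, never from a script. Its argument "increments" is a list of rows, each a list of 6 numbers: the shift along the tool's x, y, z in mm, then the turn, a rotation vector about the tool's x, y, z in rad. A call has 1 to 5 rows; each row shifts and turns the commanded pose from where the row before left it, along the tool's axes as they then stand; what a row does not reach is not made up. A row lasts 1/8 s, in which the tool goes at most 62.5 mm and 10.7 degrees, less where a joint would pass 70% of its speed; a pose out of reach is approached as far as the arm can. A call is refused whole if a number of a shift passes 62.5 or a number of a turn 0.188, either way. A call with a gripper value outside its range is refused whole. "grip" is the closure, from -1 (fully open) to 1 (shut), set as the call begins (left out, the last holds). The fingers move at their own pace and stop on an object; "grip_force" is the grip in N (left out, the last holds). Time passes only in rows, so rows that do not move let the fingers close. It gives the time, the measured TCP pose, the force, the opening and the grip force at its end, in the units of the state.
- r.sense(): the state, without advancing time (a new reading comes with each control period).
- r.snapshot(name): name is "side" or "top" or "wrist"; returns a dict with "img" (420x560x3 uint8, blue, green, red), "z_map" (420x560 float32, mm along the optical axis (not along the pixel's ray), 0 where there is no reading), "fx", "fy", "cx", "cy" (pixels), "view" (4x4, takes a point from world to camera coordinates). Camera axes: x right, y down, z forward; pixel columns grow to the right and rows downward; lengths in mm; the calibration is good to about 2 mm. The wrist camera is an equidistant fisheye: a pixel r from the principal point sees the ray r / f radians off the axis. A picture is of the moment at which its call begins.
- r.hand_in(): hands the job in; it is judged then, once.
The state is a dict: "time": time; "joint_pos": joint angles; "qd": joint speeds; "joint_efforts": joint torques, N m; "tool_pos": TCP position; "tcp_rot": TCP orientation; "ft_force": force on the tool from outside, world axes, zero at the start; "wrist_torque": the same for the moment, N m; "finger_gap": finger opening in mm; "grip_force": force on a finger pad.
Only numpy, scipy, OpenCV 4.12 (cv2) and the standard library are available. Lean on these libraries where they do the work, as an engineer would, in place of code of your own. Each camera call takes 0.05 s, during which the arm holds its last target. There are 200 camera calls.

## Task

Fill the walnut dressing tray with its two L-shaped stoneware dishes. Slide the plain dish, without lifting it off the counter, through the tray's open front into the back left corner as seen from the robot, its long arm along the left wall and its short arm along the back wall; turn the ring dish, the one with the upright fin, to fit around it, its long arm along the right wall and its broad arm across the front. Both must lie flat, fully inside and flush with the open front, and the other things on the counter stay where they are.

Things in the scene. Friction and masses are not known exactly. Their poses are not given: they have to be found in the camera images.
- tray: Fixed three-sided walnut tray, open at the front (-x, roughly facing the robot). Inside 154 mm (x) by 216 mm (y): origin at the centre of the inside floor; +x to the back wall, +y to the left wall. Walls 11 mm thick, 26 mm high. Its floor is a mere sheet level with the counter (z = 0): no step at the front.
- plain_dish_mid (a point): Plain white L-dish, loose, 0.34 kg: centre of its 150 (x) by 144 (y) mm bounding rectangle, 12 mm up. Long arm x -75..75, y -4..72; short arm x 9..75, y -72..-4. Rim 24 mm high, 6 mm thick, all round; floor 5 mm thick; inside is one open well. No handle. Starts before the tray's front, up to 25 deg askew. Packed: axes along the tray's, this point at about x 2, y 34 mm in the tray.
- ring_fin (a point): White L-shaped ring dish, loose, 0.34 kg: middle of its upright fin, 30 mm above its underside. Fin 44 mm along x, 10 mm thick (y), top at 55 mm. From here: long arm x -59..91, y -54..12; broad arm x -59..25, y 12..78 mm. Rim and floor as the plain dish. Starts left or right of the tray, up to 100 deg turned. Packed: axes along the tray's, this point at x -16, y -51 mm in the tray (play 4 by 6 mm).
- pin_box: Clear plastic hair-pin box with clip-on lid, loose, 69 by 104 by 36 mm, origin at the centre of its underside; on the opposite side from the ring dish. Leave it.
- rack: Slotted wooden rack with four mini perfume flasks, loose, 48 (x) by 176 (y) by 80 mm high, origin at the centre of its underside; behind the tray to one side. Leave it.
- round_dish: Round glazed ring dish with a small cone, loose, 104 mm across, 48 mm high, origin at the centre of its underside; behind the tray to the other side. Leave it.
Things that resemble listed ones, but are neither listed nor needed, are in the scene too. Of the things shaped like the part that bears ring_fin, the white one is meant. Of the things shaped like the part that bears plain_dish_mid, the white one is meant.

How it is judged (in metres and radians):
At the end, for the whole second after the job is handed in: Both dishes flat on the tray floor, square to the tray within 0.06 rad, sticking out of its front by under 4 mm: plain dish middle within 5.5 mm of the tray origin in x and 26 to 40 mm left of it; ring fin 10.5 to 21.5 mm before and 44 to 58 mm right of it (x of plain_dish_mid in the frame of tray between -0.0055 and 0.0055 m and y of plain_dish_mid in the frame of tray between 0.026 and 0.04 m and z of plain_dish_mid in the frame of tray between 0.008 and 0.016 m and angle between the x axis of each of plain_dish_mid, ring_fin and the x axis of tray, either way round below 0.06 rad and angle between each of plain_dish_mid, ring_fin's own z axis and vertical below 0.05 rad and x of ring_fin in the frame of tray between -0.0215 and -0.0105 m and y of ring_fin in the frame of tray between -0.058 and -0.044 m and z of ring_fin in the frame of tray between 0.026 and 0.034 m); the robot touches nothing.
It fails at once if the hair-pin box is knocked more than 25 mm from its place or tipped (distance of pin_box from where it was at the start of the episode above 0.025 m or angle between pin_box's own z axis and vertical above 0.35 rad).
It fails at once if the flask rack is knocked more than 25 mm from its place or tipped (distance of rack from where it was at the start of the episode above 0.025 m or angle between rack's own z axis and vertical above 0.35 rad).
It fails at once if the round ring dish is knocked more than 25 mm from its place or tipped (distance of round_dish from where it was at the start of the episode above 0.025 m or angle between round_dish's own z axis and vertical above 0.35 rad).
It fails at once if the plain dish is lifted more than 20 mm off the counter (height (world z) of plain_dish_mid above 0.032 m).
It also fails if it takes over 53 s, if anything falls off the work surface, if the arm or the gripper's body presses on something with over 40 N, if the wrist force passes 120 N, or if a joint passes its speed limit or range.

## Working session

There is one attempt and no reset: what is moved stays moved. The work goes in short steps, Python scripts to look and compute and a tool call to move; the robot and the scene stay as the last step left them, time stands still between calls to the robot, and variables do not carry over. Pictures are saved under pics/ and viewed, at most 10 in all, crops included, and the job is handed in when it is done.

Besides the shell and the picture viewer there is one more tool, called after "Call:" as name(argument=value, ...) on one line, values as JSON. send_rows: Moves the arm, as the interface text tells. Its arguments: {"type":"object","properties":{"increments":{"type":"array"},"grip":{"type":"number"},"grip_force":{"type":"number"}},"required":["increments"]}

```bash
mkdir -p pics; ls
python3 - <<'E'
from bench import r
import cv2,numpy as np
s=r.sense();print(s)
for n in("top","side"):
    d=r.snapshot(n);cv2.imwrite(f"pics/{n}0.png",d["img"]);print(n,d["fx"],d["fy"],d["cx"],d["cy"],d["view"].round(3).tolist() if hasattr(d["view"],"round") else d["view"])
E
```

```text
pics
{'time': 0.0, 'joint_pos': array([ 6.39189810e+01,  7.51501913e+00,  8.53305762e+01,  2.54904386e-04,
        8.72598112e+01, -4.89497582e+00]), 'qd': array([ 0.0206182 ,  0.03114608, -0.00142703,  0.00329341, -0.05999804,
        0.03158126]), 'joint_efforts': array([-1.24177050e-04, -5.69394565e+01, -5.00547266e+01, -1.25049073e-04,
        1.50518690e-02,  1.56270465e-05]), 'tool_pos': array([216.59312116, 558.95471904, 230.23291282]), 'tcp_rot': array([-1.79895000e+02, -9.24794998e-03,  1.58813936e+02]), 'ft_force': array([ 0.67870543,  0.38470332, -0.33997088]), 'wrist_torque': array([-0.01883666,  0.00676546, -0.01597807]), 'grip_force': 0.0, 'finger_gap': 85.18944576758476}
top 469.467359316805 469.467359316805 280.51701934415837 214.2617541315048 [[-0.002, -1.0, -0.019, 123.141], [-0.989, 0.005, -0.147, 519.241], [0.147, 0.018, -0.989, 1327.503], [0.0, 0.0, 0.0, 1.0]]
side 538.6104960776476 538.6104960776476 283.4995289746312 209.86626446298717 [[-0.932, 0.361, -0.011, 449.488], [0.248, 0.617, -0.747, -162.733], [-0.264, -0.699, -0.664, 2053.968], [0.0, 0.0, 0.0, 1.0]]
```

View pics/top0.png

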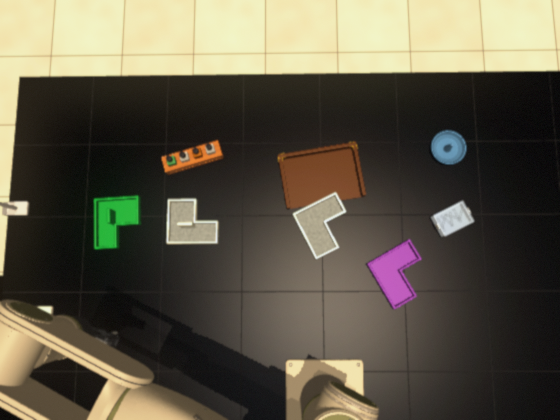

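View pics/side0.png

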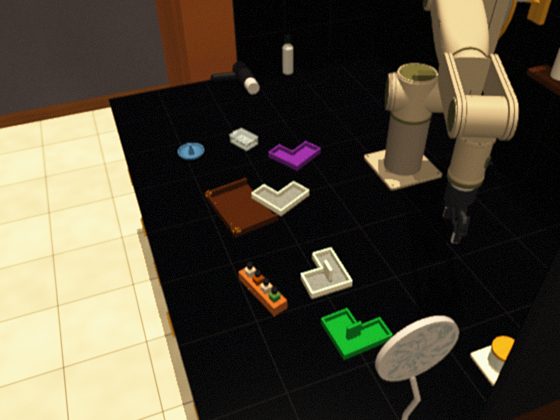

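Top view: tray at (320,177), white plain dish at (320,225), white ring dish with fin at (190,221) left of the tray. The green and purple ones are decoys, the pin box is at (452,218), rack at (192,157) and round dish at (448,147). The side view agrees.

```bash
cat > h.py <<'E'
import numpy as np,cv2
from bench import r
P=np.array([(-75,72),(75,72),(75,-72),(9,-72),(9,-4),(-75,-4)],float)
R=np.array([(-59,-54),(91,-54),(91,12),(25,12),(25,78),(-59,78)],float)
def cast(d,uv,z):
    V=np.array(d["view"],float);uv=np.atleast_2d(uv).astype(float)
    p=np.c_[(uv[:,0]-d["cx"])/d["fx"],(uv[:,1]-d["cy"])/d["fy"],np.ones(len(uv))]
    if d.get("fish"):
        th=np.hypot(p[:,0],p[:,1]);k=np.sin(th)/np.maximum(th,1e-9)
        p=np.c_[p[:,0]*k,p[:,1]*k,np.cos(th)]
    D=p@V[:3,:3];o=-V[:3,:3].T@V[:3,3]
    return (o+D*((z-o[2])/D[:,2])[:,None])[:,:2]
def snap(n):
    d=dict(r.snapshot(n));d["fish"]=n=="wrist";return d
def rigid(A,B):
    a,b=A.mean(0),B.mean(0);H=(A-a).T@(B-b)
    t=np.arctan2(H[0,1]-H[1,0],H[0,0]+H[1,1]);c,s=np.cos(t),np.sin(t);M=np.array([[c,-s],[s,c]])
    T=b-M@a;return T,np.degrees(t),np.sqrt((((A@M.T+T)-B)**2).sum(1).mean())
def poly(w,n,eps0=4):
    w=w.astype(np.float32).reshape(-1,1,2)
    for e in np.arange(eps0,40,1.):
        a=cv2.approxPolyDP(w,float(e),True)
        if len(a)<=n:break
    a=a[:,0];L=[];w=w[:,0];m=len(a)
    for i in range(m):   # refine edges by line fits
        p,q=a[i],a[(i+1)%m];u=(q-p)/np.linalg.norm(q-p);l=np.linalg.norm(q-p)
        s=(w-p)@u;t=(w-p)@np.array([-u[1],u[0]])
        k=(s>.12*l)&(s<.88*l)&(abs(t)<8)
        f=cv2.fitLine(w[k] if k.sum()>3 else np.array([p,q]),cv2.DIST_HUBER,0,.01,.01).ravel();L.append(f)
    out=[]
    for i in range(m):
        f,g=L[i-1],L[i];k=np.linalg.solve(np.c_[f[:2],-g[:2]],g[2:]-f[2:]);out.append(f[2:]+k[0]*f[:2])
    return np.array(out)
def fitL(w,M):
    a=poly(w,6);best=None
    if len(a)!=6:return None
    for b in(a,a[::-1]):
        for k in range(6):
            f=rigid(M,np.roll(b,k,0))
            if best is None or f[2]<best[2]:best=f
    return best
def white(d):
    h=cv2.cvtColor(d["img"],cv2.COLOR_BGR2HSV)
    return cv2.morphologyEx(((h[...,1]<70)&(h[...,2]>90)).astype(np.uint8)*255,cv2.MORPH_CLOSE,np.ones((3,3)))
def cons(m,amin=300):
    return [c for c in cv2.findContours(m,cv2.RETR_EXTERNAL,cv2.CHAIN_APPROX_NONE)[0] if cv2.contourArea(c)>amin]
E
python3 - <<'E'
from h import *
d=snap("top")
m=white(d)
for c in cons(m):
    w=cast(d,c[:,0],24);
    print(cv2.boundingRect(c),w.mean(0).round(),*[ (f[0].round(1),round(f[1],2),round(f[2],1)) if f else None for f in (fitL(w,P),fitL(w,R))])
h=cv2.cvtColor(d["img"],cv2.COLOR_BGR2HSV)
print(h[175,320],h[150,285],h[170,360])
b=((h[...,0]<15)&(h[...,1]>120)&(h[...,2]>25)).astype(np.uint8)*255
b[:,:270]=0;b[:130]=0;b[215:]=0
for c in cons(b): print(cv2.boundingRect(c),poly(cast(d,c[:,0],26),5).round(1).tolist())
cv2.imwrite("pics/t1.png",cv2.resize(np.hstack([d["img"][125:275,150:400]]),(800,480),interpolation=cv2.INTER_CUBIC))
E
```

```text
(431, 200, 43, 37) [ 507. -381.] (array([ 513.6, -381.6]), np.float64(125.57), np.float64(46.4)) (array([ 491.8, -370.7]), np.float64(-52.26), np.float64(42.8))
(166, 198, 53, 47) [496. 390.] (array([503.7, 375.6]), np.float64(88.99), np.float64(9.9)) (array([492.9, 397.4]), np.float64(-89.44), np.float64(2.7))
(248, 192, 170, 204) [269. -41.] None None
(0, 126, 29, 144) [583. 944.] (array([   526.5, -12618.6]), np.float64(132.97), np.float64(30284.1)) (array([   522.1, -12637.7]), np.float64(49.41), np.float64(30286.3))
(0, 0, 560, 123) [1071.  197.] None None
[ 11 165 125] [15 77 40] [ 11 170 108]
(277, 141, 89, 68) [[742.7999877929688, -104.19999694824219], [704.0, 131.1999969482422], [531.0999755859375, 102.5999984741211], [592.5, -43.70000076293945], [580.7000122070312, -129.60000610351562]]
```

View pics/t1.png

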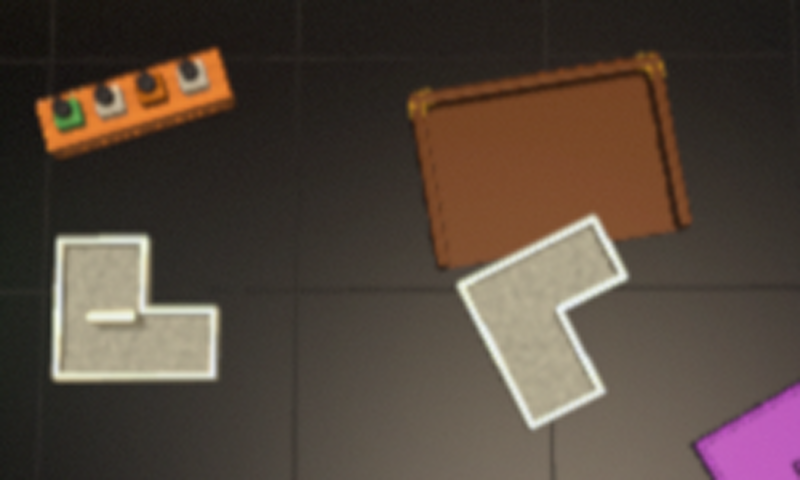

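Crop: tray top corners are clean, its left front is clear, and the plain dish lies just in front of the tray. Tray is about (636.5,-1), yaw 9.4.

Run:
```python
from h import *
d=snap("top")
m=white(d);m[262:]=0;m[:, :285]=0;m[:,350:]=0
for c in cons(m):
    w=cast(d,c[:,0],24);f=fitL(w,P);print(cv2.boundingRect(c),f)
s=r.sense();V=np.array(snap("wrist")["view"]);print("wristcam pos",(-V[:3,:3].T@V[:3,3]).round(1),V[:3,:3].round(2).tolist(),s["tool_pos"])
```

```text
(285, 192, 65, 70) None
(285, 0, 65, 74) (array([1091.86884384,   39.48510665]), np.float64(-101.72398043452012), np.float64(62.068449935882214))
wristcam pos [139.6 589.8 373.5] [[0.36, 0.93, -0.0], [0.88, -0.34, 0.32], [0.3, -0.12, -0.95]] [216.66921069 559.14940037 230.60495212]
```

Call:
send_rows(increments=[[-50,-18,0,0,0,0.15],[-50,-11,0,0,0,0.15],[-50,-4,0,0,0,0.15],[-50,4,0,0,0,0.15],[-50,11,0,0,0,0.13]])

```text
time: 0.88
tool_pos: [406.9, 386.0, 231.3]
tcp_rot: [180.0, -0.0, 116.7]
ft_force: [0.7, 0.3, -0.1]
finger_gap: 85.3
grip_force: 0.0
```

```bash
cat >> h.py <<'E'
def to(x,y,z,psi,n=None):
    s=r.sense();p=s["tool_pos"];a=np.radians(s["tcp_rot"][2]);dx,dy=x-p[0],y-p[1]
    t=(psi-s["tcp_rot"][2]+180)%360-180
    print("at",p.round(1),s["tcp_rot"].round(2),"F",s["ft_force"].round(1),"gap",round(s["finger_gap"],1),"t",round(s["time"],2))
    print("total tool shift x,y,z: %.1f %.1f %.1f  turn z rad %.3f"%(dx*np.cos(a)+dy*np.sin(a),dx*np.sin(a)-dy*np.cos(a),p[2]-z,-np.radians(t)))
def bright(d,thr=150):
    h=cv2.cvtColor(d["img"],cv2.COLOR_BGR2HSV);return ((h[...,1]<60)&(h[...,2]>thr)).astype(np.uint8)*255
E
python3 - <<'E'
from h import *
to(520,-20,230,117)
d=snap("wrist");cv2.imwrite("pics/w1.png",d["img"]);print(d["fx"],d["cx"],d["cy"])
E
```

```text
at [406.9 386.  231.3] [179.99  -0.   116.74] F [ 0.7  0.3 -0.1] gap 85.3 t 0.88
total tool shift x,y,z: -413.5 -81.7 1.3  turn z rad -0.005
325.19226210127806 283.39404107750465 210.38810334548617
```

View pics/w1.png

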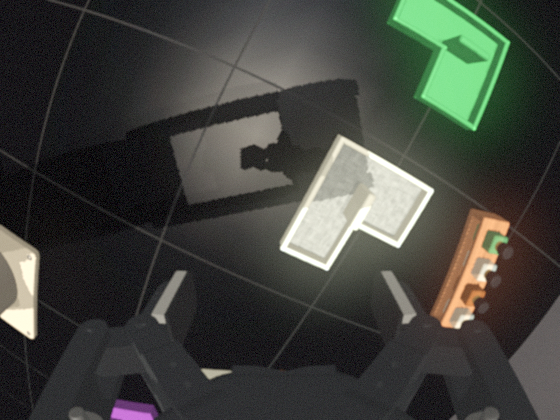

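The wrist view shows the white ring dish at (360,205), partly shadowed, and the green decoy at (460,60). Using depth gives a shadow-proof outline.

```bash
cat >> h.py <<'E'
def height(d):
    V=np.array(d["view"],float);H,W=d["z_map"].shape;v,u=np.mgrid[:H,:W]
    px=(u-d["cx"])/d["fx"];py=(v-d["cy"])/d["fy"];k=1.
    if d["fish"]:
        th=np.hypot(px,py);k=np.tan(np.clip(th,1e-6,1.5))/np.maximum(th,1e-6)
    z=d["z_map"];p=np.stack([px*k*z,py*k*z,z],-1)-V[:3,3]
    w=p@V[:3,:3];w[z<=0]=np.nan;return w
def rimfit(d,ctr,M,lo=16,hi=29,rad=125):
    w=height(d);near=np.hypot(w[...,0]-ctr[0],w[...,1]-ctr[1])<rad
    m=((w[...,2]>lo)&near&(w[...,2]<62)).astype(np.uint8)*255
    c=max(cons(m,50),key=cv2.contourArea);return fitL(cast(d,c[:,0],24),M),m
E
python3 - <<'E'
from h import *
d=snap("wrist");w=height(d)
print("counter z",np.nanmedian(w[100:115,300:320,2]),"rim px",w[140:150,335:345,2].round(0)[::3,::3].tolist())
for lo in(8,16,20):
    f,m=rimfit(d,(493,397),R,lo);print(lo,f)
E
```

```text
counter z 0.795867523149755 rim px [[24.0, 23.0, 5.0, 7.0], [24.0, 25.0, 6.0, 7.0], [24.0, 6.0, 5.0, 5.0], [6.0, 6.0, 6.0, 6.0]]
8 (array([493.44504883, 400.33583631]), np.float64(-89.9696588809204), np.float64(0.9483766467423865))
16 (array([493.91700398, 400.34307438]), np.float64(-89.98963583356472), np.float64(0.8126583731527223))
20 (array([494.17198006, 400.34929638]), np.float64(-90.00841486024191), np.float64(0.939809232613477))
```

Call:
send_rows(increments=[[-52,-10,0,0,0,0],[-52,-10,0,0,0,0],[-52,-10,0,0,0,0],[-52,-10,0,0,0,0],[-52,-10,0,0,0,0]])

```text
time: 1.6
tool_pos: [479.4, 131.8, 231.4]
tcp_rot: [180.0, -0.0, 117.1]
ft_force: [0.6, -0.1, -0.1]
finger_gap: 85.5
grip_force: 0.0
```

Call:
send_rows(increments=[[-48,-10,0,0,0,0],[-48,-10,0,0,0,0],[-48,-10,0,0,0,0],[0,0,0,0,0,0]], grip=0.0)

```text
time: 2.1
tool_pos: [518.4, -11.5, 231.1]
tcp_rot: [-180.0, 0.0, 116.8]
ft_force: [0.1, 0.8, 0.5]
finger_gap: 42.6
grip_force: 0.0
```

Run:
```python
from h import *
to(520,-20,230,117)
d=snap("wrist");cv2.imwrite("pics/w2.png",d["img"])
w=height(d)
for lo in(8,16,20):
    try:
        f,m=rimfit(d,(497,-5),P,lo);print(lo,f)
    except Exception as e:print(e)
cv2.imwrite("pics/w2h.png",np.nan_to_num(np.clip(w[...,2]*5,0,255)).astype(np.uint8))
cv2.imwrite("pics/w2c.png",np.hstack([cv2.resize(d["img"],(400,300)),cv2.resize(cv2.cvtColor(cv2.imread("pics/w2h.png",0),cv2.COLOR_GRAY2BGR),(400,300))]))
```

```text
at [518.4 -11.5 231.1] [-1.7997e+02  2.0000e-02  1.1682e+02] F [0.1 0.8 0.5] gap 42.6 t 2.1
total tool shift x,y,z: -8.3 -2.4 1.1  turn z rad -0.003
8 (array([492.21224642,  -9.8227333 ]), np.float64(26.478231081316526), np.float64(1.0293714539442154))
16 (array([492.21224642,  -9.8227333 ]), np.float64(26.478231081316526), np.float64(1.0293714539442154))
20 (array([492.21224642,  -9.8227333 ]), np.float64(26.478231081316526), np.float64(1.0293714539442154))
```

View pics/w2c.png

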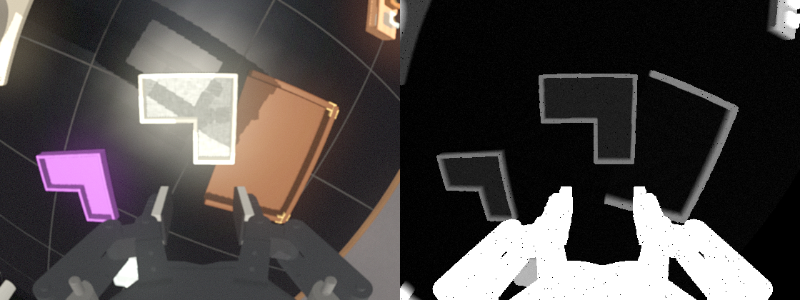

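Left half: plain dish at (195,115), tray on the right; the height map shows both rims cleanly. Ring is (494,400) yaw -90, plain (492,-10) yaw 26.5. Now the tray from the same depth.

```bash
cat >> h.py <<'E'
def tray(d,o=(636.5,-1.),yaw=9.4):
    w=height(d);q=w[(w[...,2]>22)&(w[...,2]<30)][:,:2];o=np.array(o)
    for _ in range(4):
        a=np.radians(yaw);M=np.array([[np.cos(a),-np.sin(a)],[np.sin(a),np.cos(a)]]);l=(q-o)@M
        b=l[(abs(l[:,0]-82.5)<9)&(abs(l[:,1])<95)]
        L=l[(abs(l[:,1]-113.5)<9)&(abs(l[:,0])<65)];Rr=l[(abs(l[:,1]+113.5)<9)&(abs(l[:,0])<65)]
        s=-np.polyfit(b[:,1],b[:,0],1)[0];dx=b[:,0].mean()-82.5
        dy=[np.median(k[:,1])-c for k,c in((L,113.5),(Rr,-113.5)) if len(k)>30]
        yaw+=np.degrees(s);o=o+M@np.array([dx,np.mean(dy)])
    return o.round(1),round(yaw,2),len(b),len(L),len(Rr),np.round(dy,1)
E
python3 - <<'E'
from h import *
for n in("wrist","top"): print(n,tray(snap(n)))
def loc(t,y,p):
    a=np.radians(y);return np.array(t)+np.array([[np.cos(a),-np.sin(a)],[np.sin(a),np.cos(a)]])@p
g=loc((492.2,-9.8),26.5,(-72,34));print(g);to(*g,60,116.5)
E
```

```text
wrist (array([6.367e+02, 3.000e-01]), np.float64(9.11), 1195, 1017, 367, array([-1.2,  1.2]))
top (array([635.,  -1.]), np.float64(9.8), 87, 129, 0, array([-0.]))
[412.59400032 -11.49847425]
at [517.8  -8.2 231.1] [-1.8000e+02 -4.0000e-02  1.1703e+02] F [-0.1 -0.8  0.5] gap 42.9 t 2.25
total tool shift x,y,z: 44.8 -95.3 171.1  turn z rad 0.009
```

Call:
send_rows(increments=[[15,-32,45,0,0,0.009],[15,-32,45,0,0,0],[15,-31,41,0,0,0],[0,0,0,0,0,0],[0,0,0,0,0,0]])

```text
time: 2.88
tool_pos: [414.1, -10.7, 101.6]
tcp_rot: [179.9, 0.1, 116.6]
ft_force: [0.3, 0.6, 0.7]
finger_gap: 42.6
grip_force: 0.0
```

Run:
```python
from h import *
to(412.6,-11.5,10,116.5)
d=snap("wrist");print(rimfit(d,(492,-10),P,16,rad=115)[0] if 1 else 0)
```

```text
at [414.1 -10.7 101.6] [1.7988e+02 6.0000e-02 1.1657e+02] F [0.3 0.6 0.7] gap 42.6 t 2.88
total tool shift x,y,z: -0.0 -1.7 91.6  turn z rad 0.001
None
```

Call:
send_rows(increments=[[0,-2,35,0,0,0],[0,0,35,0,0,0],[0,0,17,0,0,0],[0,0,4,0,0,0],[0,0,0,0,0,0]])

```text
time: 3.55
tool_pos: [413.0, -12.5, 10.8]
tcp_rot: [179.9, 0.1, 116.5]
ft_force: [-0.2, -1.3, 0.6]
finger_gap: 42.6
grip_force: 0.0
```

Call:
send_rows(increments=[[0,0,0,0,0,0],[0,0,0,0,0,0],[0,0,0,0,0,0],[0,0,0,0,0,0]], grip=1, grip_force=50)

```text
time: 4.05
tool_pos: [412.2, -12.5, 10.4]
tcp_rot: [179.9, 0.1, 116.5]
ft_force: [-0.9, 0.4, 5.6]
finger_gap: 4.5
grip_force: 50.8
```

Run:
```python
from h import *
to(412.6,-11.5,10,116.5)
d=snap("top");w=height(d)
print(rimfit(d,(492,-10),P,12)[0])
```

```text
at [412.2 -12.5  10.4] [1.7990e+02 6.0000e-02 1.1647e+02] F [-0.9  0.4  5.6] gap 4.5 t 4.05
total tool shift x,y,z: 0.7 0.8 0.4  turn z rad -0.001
None
```

Call:
send_rows(increments=[[8,-1,-0.5,0,0,0.06],[8,-1,0,0,0,0.06],[8,0,0,0,0,0.06],[8,0,0,0,0,0.06],[8,0,0,0,0,0.062]])

```text
time: 4.72
tool_pos: [396.6, 24.3, 10.4]
tcp_rot: [179.9, 0.0, 99.0]
ft_force: [1.8, -1.9, 1.7]
finger_gap: 4.5
grip_force: 50.1
```

Call:
send_rows(increments=[[0,0,0,0,0,0],[0,0,0,0,0,0]])

```text
time: 4.97
tool_pos: [396.4, 24.4, 10.4]
tcp_rot: [179.9, -0.0, 99.3]
ft_force: [-0.8, 3.5, 6.1]
finger_gap: 4.6
grip_force: 50.9
```

Run:
```python
from h import *
to(397.4,26.2,10,99.2)
d=snap("wrist");w=height(d);cv2.imwrite("pics/w3c.png",np.hstack([cv2.resize(d["img"],(400,300)),cv2.resize(cv2.cvtColor(np.nan_to_num(np.clip(w[...,2]*5,0,255)).astype(np.uint8),cv2.COLOR_GRAY2BGR),(400,300))]))
print(tray(d))
```

```text
at [396.4  24.4  10.4] [ 1.7995e+02 -2.0000e-02  9.9260e+01] F [-0.8  3.5  6.1] gap 4.6 t 4.97
total tool shift x,y,z: 1.6 1.2 0.4  turn z rad 0.001Traceback (most recent call last):
  File "<stdin>", line 4, in <module>
  File "h.py", line 71, in tray
    s=-np.polyfit(b[:,1],b[:,0],1)[0];dx=b[:,0].mean()-82.5
       ~~~~~~~~~~^^^^^^^^^^^^^^^^^
    raise TypeError("expected non-empty vector for x")
TypeError: expected non-empty vector for x
```

View pics/w3c.png

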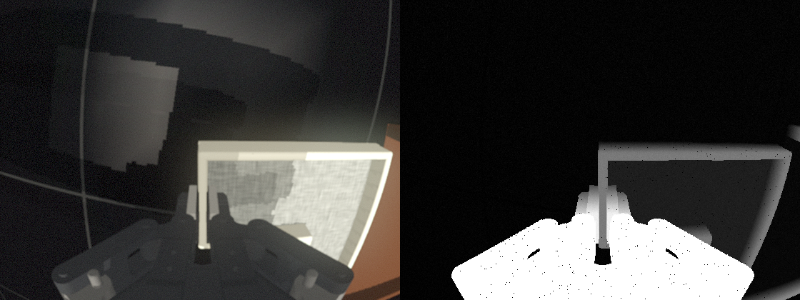

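The wrist view shows the fingers straddling the dish's front wall (205,245), long left wall square along the top; grip is good.

```bash
cat >> h.py <<'E'
T=np.array([636.7,.3]);TY=9.2
def inL(w,o=T,yaw=TY):
    a=np.radians(yaw);M=np.array([[np.cos(a),-np.sin(a)],[np.sin(a),np.cos(a)]]);return (w[...,:2]-o)@M
E
python3 - <<'E'
from h import *
for n in("wrist","top"):
    d=snap(n);w=height(d);l=inL(w);k=(w[...,2]>21)&(w[...,2]<28)
    q=l[k];e=q[(q[:,0]>-220)&(q[:,0]<-110)&(q[:,1]>80)&(q[:,1]<125)]
    if len(e)>10:
        p=np.polyfit(e[:,0],e[:,1],1);print(n,len(e),"left wall centre y at centre",np.polyval(p,-165),"yaw err deg",np.degrees(np.arctan(p[0])))
    t=q[(q[:,0]>-77)&(q[:,0]<60)&(q[:,1]>106)&(q[:,1]<122)]
    if len(t)>10:print(n," tray wall",len(t),np.median(t[:,1]),t[:,0].min(),np.polyfit(t[:,0],t[:,1],1))
    e=q[(q[:,1]>40)&(q[:,1]<90)&(q[:,0]<-78)&(q[:,0]>-105)]
    if len(e)>5:print(n," back wall x",np.median(e[:,0]))
E
```

```text
wrist 2695 left wall centre y at centre 98.35302019967051 yaw err deg -0.2443793490601416
wrist  back wall x -91.14014544267577
top  tray wall 129 112.61062742518094 -76.82110295848938 [3.48121931e-03 1.12736662e+02]
top  back wall x -92.11024775660235
```

Call:
send_rows(increments=[[0.6,16,0,0,0,0],[0.6,16,0,0,0,0],[0.6,16,0,0,0,0],[0.6,16,0,0,0,0],[0.6,16,0,0,0,0]])

```text
time: 5.75
tool_pos: [474.3, 39.5, 10.4]
tcp_rot: [-179.9, 0.0, 99.2]
ft_force: [-9.2, -1.1, 16.9]
finger_gap: 4.5
grip_force: 52.4
```

Call:
send_rows(increments=[[0,16,0,0,0,0],[0,16,0,0,0,0],[0,16,0,0,0,0],[0,14,0,0,0,0],[0,10,0,0,0,0]])

```text
time: 6.38
tool_pos: [545.5, 51.0, 10.4]
tcp_rot: [-179.9, 0.0, 99.2]
ft_force: [-8.4, -1.8, 14.4]
finger_gap: 4.5
grip_force: 52.0
```

Call:
send_rows(increments=[[0,8,0,0,0,0],[0,0,0,0,0,0],[0,0,0,0,0,0]])

```text
time: 6.75
tool_pos: [554.4, 52.4, 10.4]
tcp_rot: [179.9, 0.0, 99.2]
ft_force: [-0.1, 0.3, 4.3]
finger_gap: 4.4
grip_force: 50.6
```

```bash
cat >> h.py <<'E'
def chk(n):
    d=snap(n);w=height(d);l=inL(w);k=(w[...,2]>21)&(w[...,2]<28);q=l[k]
    e=q[(abs(q[:,0])<50)&(q[:,1]>92)&(q[:,1]<121)]
    if len(e)>10:print(n,"left y hist",np.histogram(e[:,1],np.arange(92,122,2))[0].tolist())
    e=q[(abs(q[:,1]-34)<60)&(q[:,0]>60)&(q[:,0]<92)]
    if len(e)>10:print(n,"back x hist",np.histogram(e[:,0],np.arange(60,94,2))[0].tolist())
    return d,w
E
python3 - <<'E'
from h import *
s=r.sense();print(inL(s["tool_pos"]),s["tcp_rot"],s["ft_force"],s["time"])
chk("wrist");chk("top")
E
```

```text
[-72.93931984  64.54218036] [1.79910616e+02 2.12828690e-02 9.92322599e+01] [-0.10104957  0.30337954  4.29320857] 6.75
wrist left y hist [0, 0, 125, 714, 799, 702, 0, 150, 758, 792, 803, 836, 1120, 207]
wrist back x hist [0, 0, 1, 235, 612, 325, 152, 5, 252, 894, 364, 291, 278, 225, 42, 1]
top back x hist [0, 0, 7, 10, 10, 13, 0, 10, 16, 19, 19, 14, 21, 7, 0, 0]
```

Call:
send_rows(increments=[[1,1,0,0,0,0],[1,1,0,0,0,0],[0,1,0,0,0,0],[0,0.5,0,0,0,0],[0,0,0,0,0,0]])

```text
time: 7.48
tool_pos: [556.0, 54.6, 10.4]
tcp_rot: [-179.9, 0.0, 99.2]
ft_force: [-6.4, -3.1, 12.9]
finger_gap: 4.2
grip_force: 51.8
```

Run:
```python
from h import *
s=r.sense();print(inL(s["tool_pos"]),s["tcp_rot"],s["ft_force"],s["time"])
d,w=chk("wrist");l=inL(w);q=l[(w[...,2]>21)&(w[...,2]<28)]
e=q[(abs(q[:,0])<60)&(q[:,1]>97)&(q[:,1]<106)];print("dish",np.polyfit(e[:,0],e[:,1],1),len(e))
e=q[(abs(q[:,0])<60)&(q[:,1]>107.5)&(q[:,1]<122)];print("tray",np.polyfit(e[:,0],e[:,1],1),len(e))
```

```text
[-70.97485209  66.48206436] [-1.79909782e+02  3.39345759e-02  9.91834173e+01] [-6.37842793 -3.1369005  12.92179206] 7.475
wrist left y hist [0, 0, 0, 344, 735, 884, 478, 218, 751, 812, 823, 835, 1156, 236]
wrist back x hist [0, 0, 0, 0, 326, 558, 298, 125, 208, 852, 354, 289, 281, 232, 59, 0]
dish [-7.97511033e-03  1.02158665e+02] 2914
tray [-7.31196295e-04  1.13462192e+02] 5708
```

Call:
send_rows(increments=[[0.5,1,0,0,0,0],[0,1,0,0,0,0],[0,0,0,0,0,0]])

```text
time: 7.9
tool_pos: [557.8, 55.5, 10.4]
tcp_rot: [-179.9, 0.0, 99.2]
ft_force: [-6.5, -2.7, 13.4]
finger_gap: 5.2
grip_force: 51.9
```

Call:
send_rows(increments=[[0,0,0,0,0,0],[0,0,0,0,0,0]], grip=0.3)

```text
time: 8.15
tool_pos: [557.8, 56.1, 9.1]
tcp_rot: [-179.9, -0.0, 99.2]
ft_force: [0.1, 1.0, 0.4]
finger_gap: 29.5
grip_force: 0.0
```

Call:
send_rows(increments=[[0,0,-30,0,0,0],[0,0,-40,0,0,0],[0,-20,-50,0,0,0],[0,-20,-50,0,0,0],[0,0,0,0,0,0]])

```text
time: 8.78
tool_pos: [521.0, 49.7, 184.8]
tcp_rot: [179.5, 0.1, 99.2]
ft_force: [0.8, -0.0, -1.2]
finger_gap: 30.0
grip_force: 0.0
```

Run:
```python
from h import *
to(494,400.3,200,90)
d=snap("wrist");a=rimfit(d,tuple(T+[-3,34]),P,16,rad=106)
w=height(d);l=inL(w);m=((w[...,2]>16)&(w[...,2]<40)&(l[...,1]<106.5)&(l[...,0]<76.3)&(l[...,1]>-90)).astype(np.uint8)*255
c=max(cons(m,50),key=cv2.contourArea);f=fitL(cast(d,c[:,0],24),P);print(f, f and inL(f[0]))
print(tray(d))
chk("wrist")
cv2.imwrite("pics/w4.png",np.hstack([cv2.resize(d["img"],(400,300)),cv2.resize(cv2.cvtColor(m,cv2.COLOR_GRAY2BGR),(400,300))]))
```

```text
at [521.   49.7 184.8] [1.7954e+02 8.0000e-02 9.9180e+01] F [ 0.8 -0.  -1.2] gap 30.0 t 8.78
total tool shift x,y,z: 350.4 29.3 -15.2  turn z rad 0.160
(array([632.61706775,  34.21853882]), np.float64(8.595814843017097), np.float64(1.2632191155196955)) [ 1.39252578 34.13500379]
(array([634.9,  -2.3]), np.float64(10.12), 1868, 1835, 14, array([-0.]))
wrist left y hist [0, 0, 0, 82, 182, 189, 168, 103, 193, 198, 190, 193, 219, 41]
wrist back x hist [0, 0, 0, 0, 0, 91, 215, 163, 118, 270, 175, 141, 148, 143, 51, 1]
```

View pics/w4.png

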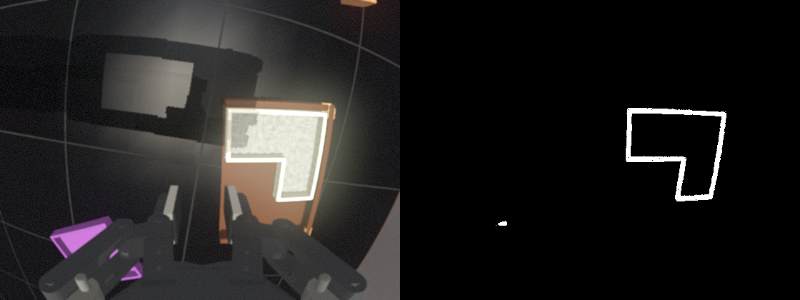

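Plain dish is packed at about (1.4, 34.1) mm in the tray, 0.6° off: the picture shows it in the back left corner. Now the ring dish.

Call:
send_rows(increments=[[50,4,0,0,0,0.16],[50,-4,0,0,0,0],[50,-4,0,0,0,0],[50,-4,0,0,0,0],[50,-4,0,0,0,0]])

```text
time: 9.5
tool_pos: [497.7, 301.0, 177.0]
tcp_rot: [-179.8, 0.1, 90.0]
ft_force: [0.7, 0.0, 0.6]
finger_gap: 29.6
grip_force: 0.0
```

Call:
send_rows(increments=[[50,-4,20,0,0,0],[50,-4,30,0,0,0],[0,0,0,0,0,0],[0,0,0,0,0,0]])

```text
time: 10.0
tool_pos: [490.0, 399.1, 127.5]
tcp_rot: [-179.8, 0.1, 90.0]
ft_force: [-1.0, -0.1, -0.4]
finger_gap: 29.7
grip_force: 0.0
```

Run:
```python
from h import *
to(494,400.3,21,90)
d=snap("wrist");w=height(d)
k=(w[...,2]>46)&(w[...,2]<60)&(np.hypot(w[...,0]-494,w[...,1]-400)<40);q=w[k][:,:2]
m=(k*255).astype(np.uint8);rr=cv2.minAreaRect(q.astype(np.float32)) if len(q)>5 else None;print(len(q),rr,(q.min(0)+q.max(0))/2)
```

```text
at [490.  399.1 127.5] [-1.7983e+02  1.4000e-01  9.0050e+01] F [-1.  -0.1 -0.4] gap 29.7 t 10.0
total tool shift x,y,z: 1.2 4.0 106.5  turn z rad 0.001
815 ((495.17803955078125, 400.3767395019531), (9.612756729125977, 43.278255462646484), 0.041260991245508194) [495.17925789 400.37747167]
```

Call:
send_rows(increments=[[1,5,35,0,0,0],[0,0,35,0,0,0],[0,0,26,0,0,0],[0,0,10,0,0,0],[0,0,0,0,0,0]])

```text
time: 10.68
tool_pos: [496.4, 400.1, 24.1]
tcp_rot: [-180.0, 0.0, 89.9]
ft_force: [-0.5, 0.1, 1.5]
finger_gap: 29.8
grip_force: 0.0
```

Call:
send_rows(increments=[[0,0,0,0,0,0],[0,0,0,0,0,0],[0,0,0,0,0,0]], grip=1, grip_force=70)

```text
time: 11.05
tool_pos: [497.3, 401.5, 25.9]
tcp_rot: [179.8, -0.1, 90.0]
ft_force: [0.1, -2.7, 5.7]
finger_gap: 8.9
grip_force: 69.6
```

Call:
send_rows(increments=[[0,0,-10,0,0,0],[0,0,-25,0,0,0],[0,0,-35,0,0,0],[0,0,-30,0,0,0],[0,0,0,0,0,0]])

```text
time: 11.68
tool_pos: [497.7, 402.1, 127.4]
tcp_rot: [179.7, -0.2, 90.0]
ft_force: [0.9, 0.2, -2.0]
finger_gap: 9.1
grip_force: 68.6
```

Run:
```python
from h import *
a=np.radians(TY);t=T+np.array([[np.cos(a),-np.sin(a)],[np.sin(a),np.cos(a)]])@[-16.5,-51];print(t)
to(*t,80,189.2-360)
```

```text
[628.5661922  -52.68198912]
at [497.7 402.1 127.4] [179.72  -0.2   90.01] F [ 0.9  0.2 -2. ] gap 9.1 t 11.68
total tool shift x,y,z: -454.8 130.8 47.4  turn z rad -1.731
```

Call:
send_rows(increments=[[-50,14,0,0,0,-0.173],[-52,6,0,0,0,-0.173],[-52,-3,0,0,0,-0.173],[-51,-12,0,0,0,-0.173],[-48,-21,0,0,0,-0.173]])

```text
time: 12.3
tool_pos: [568.0, 148.3, 121.6]
tcp_rot: [-179.9, -0.1, 139.9]
ft_force: [1.1, -0.5, -2.9]
finger_gap: 9.0
grip_force: 68.6
```

Call:
send_rows(increments=[[-44,-29,0,0,0,-0.173],[-38,-36,0,0,0,-0.173],[-31,-42,0,0,0,-0.173],[0,0,0,0,0,-0.173],[0,0,0,0,0,-0.173]])

```text
time: 12.92
tool_pos: [611.1, -2.1, 121.3]
tcp_rot: [179.9, -0.2, -170.7]
ft_force: [0.1, 0.2, -3.2]
finger_gap: 8.6
grip_force: 68.8
```

Call:
send_rows(increments=[[0,0,0,0,0,0],[0,0,0,0,0,0]])

```text
time: 13.18
tool_pos: [611.6, -0.9, 122.6]
tcp_rot: [180.0, -0.1, -171.1]
ft_force: [0.0, 0.0, -2.0]
finger_gap: 8.8
grip_force: 68.8
```

Run:
```python
from h import *
to(628.6,-52.7,80,189.2-360)
d=snap("top");cv2.imwrite("pics/x.png",d["img"][100:300,150:450])
w=height(d);p=r.sense()["tool_pos"];near=np.hypot(w[...,0]-p[0],w[...,1]-p[1])<130
z=w[...,2][near];print(np.histogram(z[np.isfinite(z)],np.arange(0,200,10))[0].tolist())
d=snap("wrist");w=height(d);z=w[...,2];print(np.histogram(z[np.isfinite(z)],np.arange(0,200,10))[0].tolist())
cv2.imwrite("pics/w5.png",np.hstack([cv2.resize(d["img"],(400,300)),cv2.resize(cv2.cvtColor(np.nan_to_num(np.clip(w[...,2]*1.5,0,255)).astype(np.uint8),cv2.COLOR_GRAY2BGR),(400,300))]))
```

```text
at [611.6  -0.9 122.6] [ 1.7998e+02 -1.0000e-01 -1.7108e+02] F [ 0.  0. -2.] gap 8.8 t 13.18
total tool shift x,y,z: -8.7 -53.9 42.6  turn z rad -0.005
[1162, 87, 303, 20, 0, 0, 0, 0, 0, 101, 462, 121, 111, 11, 10, 7, 0, 18, 7]
[130598, 1686, 3097, 776, 251, 317, 81, 116, 50, 221, 24967, 3962, 6621, 742, 939, 2448, 1544, 4758, 4443]
```

View pics/w5.png

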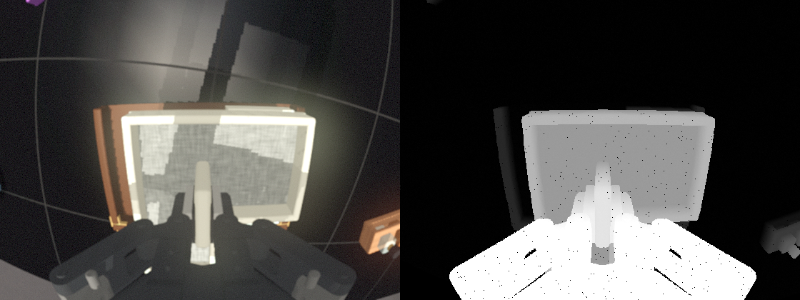

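The fin is held squarely between the fingers (200,200); the dish hangs level over the tray. Now its exact pose in the hand.

Run:
```python
from h import *
d=snap("wrist");w=height(d);s=r.sense();p=s["tool_pos"];l=inL(w)-inL(p)
z=w[...,2];print("tcp local",inL(p),"z",p[2])
fl=(z>95)&(z<113)&(l[...,0]<-20)&(l[...,0]>-48)&(abs(l[...,1]-10)<50);A=np.c_[l[fl],np.ones(fl.sum())]
print("floor plane",np.linalg.lstsq(A,z[fl],rcond=None)[0],"n",fl.sum())
k=(z>116)&(z<130);q=l[k]
f=q[(q[:,0]<-48)&(abs(q[:,1]-10)<50)];c=np.polyfit(f[:,1],f[:,0],1);print("front centre x at y=0",c,"yaw off",-np.degrees(np.arctan(c[0])),len(f),np.percentile(f[:,0],[2,98]))
for lo,hi in((60,90),(-66,-40)):
    f=q[(q[:,1]>lo)&(q[:,1]<hi)&(q[:,0]<0)&(q[:,0]>-45)];c=np.polyfit(f[:,0],f[:,1],1);print("side y",c,np.degrees(np.arctan(c[0])),len(f),np.percentile(f[:,1],[2,98]))
```

```text
tcp local [-24.432912     2.77934993] z 123.4771946831763
floor plane [ 5.96042327e-03 -9.44308983e-04  1.03484785e+02] n 9144
front centre x at y=0 [ 5.09252308e-03 -5.45678896e+01] yaw off -0.2917775570239877 3030 [-57.22906728 -51.19899161]
side y [-1.02040702e-02  7.41001293e+01] -0.5846298681281238 1083 [72.07849405 77.93958418]
side y [-6.05446560e-03 -4.95885407e+01] -0.3468910876418488 1134 [-52.93750349 -47.0868814 ]
```

Call:
send_rows(increments=[[-2,-18,5,0,0,-0.002],[-2,-18,20,0,0,0],[-1,-18,20,0,0,0],[0,0,18,0,0,0],[0,0,0,0,0,0]])

```text
time: 13.95
tool_pos: [623.5, -53.5, 57.2]
tcp_rot: [179.9, -0.3, -170.8]
ft_force: [0.0, -0.3, -2.8]
finger_gap: 9.1
grip_force: 68.8
```

Call:
send_rows(increments=[[0,0,0,0,0,0],[0,0,0,0,0,0]])

```text
time: 14.2
tool_pos: [626.7, -53.3, 62.0]
tcp_rot: [-180.0, 0.1, -170.7]
ft_force: [1.2, -0.2, -1.5]
finger_gap: 9.1
grip_force: 68.9
```

Run:
```python
from h import *
s=r.sense();p=s["tool_pos"];print("tcp local",inL(p),p[2],s["tcp_rot"])
d=snap("wrist");w=height(d);l=inL(w);z=w[...,2]
k=(z>p[2]-8)&(z<p[2]+6);q=l[k]
for lo,hi in((12,32),(-115,-90)):
    f=q[(q[:,1]>lo)&(q[:,1]<hi)&(q[:,0]<-22)&(q[:,0]>-65)];print("ring side y",len(f),len(f) and np.percentile(f[:,1],[2,98]))
f=q[(q[:,0]<-65)&(abs(q[:,1]+40)<50)];print("ring front x",np.percentile(f[:,0],[2,98]))
q=l[(z>21)&(z<28)]
for lo,hi in((28,48),(-124,-100),(95,125)):
    f=q[(q[:,1]>lo)&(q[:,1]<hi)&(abs(q[:,0]+30)<40)];print("plain inner / tray right/left",len(f),len(f) and np.percentile(f[:,1],[2,98]))
f=q[(abs(q[:,1]-68)<25)&(q[:,0]<-60)&(q[:,0]>-85)];print("plain front x",len(f) and np.percentile(f[:,0],[2,98]))
```

```text
tcp local [-18.40324216 -51.27308879] 61.96409992961628 [-1.79969171e+02  1.04630451e-01 -1.70725727e+02]
ring side y 1089 [20.68363753 26.49914062]
ring side y 1147 [-104.35308524  -98.47787082]
ring front x [-75.48169847 -69.47133893]
plain inner / tray right/left 30 [42.713657   47.90162363]
plain inner / tray right/left 430 [-119.63796873 -116.59562889]
plain inner / tray right/left 2313 [ 98.73529966 116.73273497]
plain front x [-71.84813539 -65.72995375]
```

Call:
send_rows(increments=[[0,0,8,0,0,0],[0,0,8,0,0,0],[0,0,7,0,0,0],[0,0,5,0,0,0],[0,0,0,0,0,0]])

```text
time: 14.88
tool_pos: [625.4, -53.7, 32.0]
tcp_rot: [180.0, -0.1, -170.8]
ft_force: [-0.6, -0.7, -4.0]
finger_gap: 8.9
grip_force: 68.8
```

Run:
```python
from h import *
s=r.sense();p=s["tool_pos"];print("tcp local",inL(p),p[2],s["tcp_rot"],s["ft_force"],s["wrist_torque"])
```

```text
tcp local [-19.82914696 -51.45930107] 31.9596303293425 [ 1.79983707e+02 -7.10731707e-02 -1.70768554e+02] [-0.57849869 -0.68263916 -4.0293112 ] [-0.15906783  0.00190336 -0.06756461]
```

Call:
send_rows(increments=[[-1,0,2,0,0,0],[0,0,2,0,0,0],[0,0,2,0,0,0],[0,0,0,0,0,0],[0,0,0,0,0,0]])

```text
time: 15.5
tool_pos: [626.8, -53.5, 26.8]
tcp_rot: [-180.0, -0.0, -170.8]
ft_force: [1.8, -1.0, -2.9]
finger_gap: 8.7
grip_force: 68.9
```

Run:
```python
from h import *
s=r.sense();p=s["tool_pos"];print("tcp local",inL(p),p[2],s["tcp_rot"],s["ft_force"],s["wrist_torque"])
d=snap("wrist");w=height(d);l=inL(w);z=w[...,2]
fl=(z>-3)&(z<17)&(l[...,0]<-40)&(l[...,0]>-64)&(abs(l[...,1]+38)<50);A=np.c_[l[fl]-[-18,-51],np.ones(fl.sum())]
print("ring floor plane",np.linalg.lstsq(A,z[fl],rcond=None)[0])
```

```text
tcp local [-18.35917371 -51.5200548 ] 26.751868065299554 [-1.79998928e+02 -9.02534036e-03 -1.70763832e+02] [ 1.8277927  -0.97346348 -2.86529258] [-0.16064834  0.06924303 -0.07053875]
ring floor plane [ 1.34234785e-03 -1.07451163e-03  6.79620926e+00]
```

Floor about 1 mm up and level: no jam. Lower the last bit, release and rise.

Call:
send_rows(increments=[[0,0,1,0,0,0],[0,0,0.5,0,0,0],[0,0,0,0,0,0],[0,0,0,0,0,0]])

```text
time: 16.05
tool_pos: [627.1, -53.5, 25.9]
tcp_rot: [-180.0, 0.0, -170.8]
ft_force: [-3.8, 0.4, 5.7]
finger_gap: 8.8
grip_force: 70.0
```

Call:
send_rows(increments=[[0,0,0,0,0,0],[0,0,0,0,0,0]], grip=0.3)

```text
time: 16.3
tool_pos: [627.0, -53.4, 25.2]
tcp_rot: [180.0, 0.0, -170.8]
ft_force: [-0.0, 0.1, -0.5]
finger_gap: 30.1
grip_force: 0.0
```

Call:
send_rows(increments=[[0,0,-30,0,0,0],[0,0,-45,0,0,0],[20,0,-50,0,0,0],[30,0,-50,0,0,0],[0,0,0,0,0,0]])

```text
time: 16.92
tool_pos: [579.5, -62.3, 206.5]
tcp_rot: [-179.8, 0.5, -170.8]
ft_force: [0.3, -0.5, -0.6]
finger_gap: 29.8
grip_force: 0.0
```

Call:
send_rows(increments=[[40,0,0,0,0,0],[20,0,0,0,0,0],[0,0,0,0,0,0]])

```text
time: 17.3
tool_pos: [517.5, -71.1, 199.6]
tcp_rot: [180.0, -0.0, -170.8]
ft_force: [0.5, 0.7, 0.0]
finger_gap: 29.5
grip_force: 0.0
```

Run:
```python
from h import *
d=snap("wrist");w=height(d);l=inL(w);z=w[...,2];s=r.sense();print(s["tool_pos"],s["time"])
k=(z>46)&(z<60)&(np.hypot(l[...,0]+16,l[...,1]+51)<50);q=l[k]
print("fin",len(q),len(q)>5 and cv2.minAreaRect(q.astype(np.float32)))
h=cv2.cvtColor(d["img"],cv2.COLOR_BGR2HSV)
k=(z>20)&(z<28);q=l[k]
f=q[(q[:,0]<-60)&(q[:,0]>-90)]
print("front strip by y:",[(y,np.percentile(f[abs(f[:,1]-y)<6][:,0],[3,97]).round(1).tolist()) for y in(-95,-60,-20,10,50,80,95) if (abs(f[:,1]-y)<6).sum()>5])
fl=(z>-5)&(z<17)&(l[...,0]<0)&(l[...,0]>-64)
for y0,y1 in((-95,20),(42,95)):
    g=fl&(l[...,1]>y0)&(l[...,1]<y1)&~((abs(l[...,1]+51)<22));
    print("floor",np.linalg.lstsq(np.c_[l[g],np.ones(g.sum())],z[g],rcond=None)[0])
cv2.imwrite("pics/w6.png",d["img"])
```

```text
[518.31056752 -71.0747644  199.83098197] 17.35
fin 359 ((-17.286670684814453, -50.828887939453125), (9.797314643859863, 43.15464401245117), 89.73067474365234)
front strip by y: [(-95, [-74.8, -61.4]), (-60, [-74.9, -70.2]), (-20, [-74.9, -69.9]), (10, [-74.7, -69.9]), (50, [-71.9, -66.4]), (80, [-71.5, -67.1]), (95, [-72.3, -61.9])]
floor [-3.17264444e-04 -2.10182741e-04  6.03386969e+00]
floor [ 1.98663353e-03 -1.28823720e-03  6.20733286e+00]
```

View pics/w6.png

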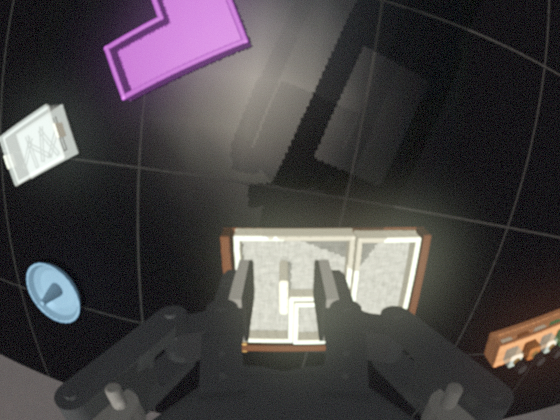

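Both dishes lie flat in the tray, with the ring dish at (290,285) and the plain dish at (385,275). The pin box and round dish are undisturbed. Handing in.

```bash
python3 -c "
from bench import r
print(r.hand_in())"
```

```text
the job is handed in; nothing more can be done
None
```

I packed both dishes flat, square and inside the open front, and handed the job in at about 17 s. The hand-in returned no verdict; my last measurements put the ring fin at about (-17, -51) mm and the plain dish middle at about (2, 34) mm in the tray.

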